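# Pull the filter plate from under its flap and hold it up to the light

## Task

Swing the blue flap of the grey filter box up by its red tongue until it stands fully open, then draw the plate with the yellow tab straight up out of its slot; leave the plate with the green tab in its slot. Hold the yellow-tabbed plate upright in front of the lit face of the inspection light for checking: centred on it, squarely facing it, about 7 cm away and not touching it. Finish while still holding the plate there, with the flap left open and the tape roll, sanding block and clamp on the bench undisturbed.

Things in the scene. Friction and masses are not known exactly. Their poses are not given: they have to be found in the camera images.
- filter_box: Grey sheet-metal filter box fixed to the bench, 110 (x) x 180 (y) x 105 mm high, walls 5 mm. Origin: centre of the underside; z up, x towards the back; the front (-x) has the vent slits and the red tongue. Yaw varies, and it may stand left or right of the light. The blue flap covers its whole top.
- deck_middle (a point): Middle of the black deck inside the box, 66 mm above the bench; axes as the box's. Slots at y = +33 and -33 mm, 73 (x) x 11 mm, a plate in each standing on a floor 6 mm above the bench. Free space above the deck 100 (x) x 170 mm (y): come down on a tab from above with the fingers opened to at most 50 mm, closing along y; tips may reach the deck.
- flap (a joint): Hinge of the flat blue flap (112 x 180 x 5 mm), rad: 0 shut, level on the rim; grows as the front edge swings up and back; 1.57 upright; stop at 1.95. Hinge friction 0.1 N m: it stays where it is left. May start ajar by up to 0.12. Fully open means upright or farther back.
- tongue (a point): Grip point on the flap's red tongue, 140 mm from the hinge line, 28 mm in front of the flap's front edge; 108 mm above the bench when shut. The tongue is 16 mm wide (box's y), 7 mm thick, projects 48 mm from the front edge in the plane of the flap; pinch it from above across its width. Frame turns with the flap.
- hinge_line (a point): Middle of the flap's hinge axis, at the back upper edge of the box (box x +55 mm, y 0, 105 mm above the bench); the axis runs along the box's y. Axes as the box's.
- filter_plate: The plate to take: loose, about 80 g, white frame 70 (x) x 8 (y) x 64 mm high, tan pleats; on top a yellow tab 30 (x) x 10 (y) x 26 mm high. Origin: centre of the underside; z up, y normal to its faces. Stands in either slot along the box's x, hidden by the shut flap; tab top 96 mm above the bench. Free of the slot after rising 65 mm, clear of the box after 105 mm.
- plate_middle (a point): Middle of the filter plate's pleated area, 32 mm above its underside and 45 mm below the top of its tab; axes as the plate's.
- spare_plate: The plate to leave: same shape and size, dark pleats and a green tab; stands in the other slot.
- light_panel: Inspection light fixed to the bench: upright black panel 150 x 150 x 16 mm, its middle 130 mm and its top 205 mm above the bench; the foot reaches 25 mm in front of the panel's middle plane. Origin: at the bench under the panel's middle; x points away from the lit side. Yaw varies; it may stand left or right of the box.
- light_middle (a point): Middle of the lit white face (130 x 130 mm), 130 mm above the bench. Its -x points straight out of the lit face; axes as the light panel's.
- tape_roll: Bystander: roll of black tape, 58 x 56 x 19 mm, loose.
- sanding_pad: Bystander: brown sanding block, 110 x 67 x 30 mm, loose.
- clamp: Bystander: orange spring clamp, 152 x 72 x 24 mm, loose.
Not all that is in view belongs to the job. Of the things that look like the filter_box, the larger one is meant.

How it is judged:
On the way, in this order (a step that is already met when the one before it is completed fails the run):
1. the flap has been swung up to stand open (at least 1.35 rad) (value of joint flap above 1.35 rad), for 0.2 s.
2. the yellow-tabbed plate is drawn out of its slot, held by the fingers (z of filter_plate in the frame of filter_box above 0.075 m and contact force between filter_plate and the fingers above 1 N), for 0.2 s.
At the end, for the whole second after the job is handed in: Fingers hold the yellow-tab plate still, upright and parallel to the lit face (0.25 rad), not touching it, its middle 30 to 120 mm in front and within 30 mm sideways, 35 mm in height of the face's middle; flap open over 1.3 rad; green-tab plate down in its slot (x of plate_middle in the frame of light_middle between -0.12 and -0.03 m and y of plate_middle in the frame of light_middle between -0.03 and 0.03 m and z of plate_middle in the frame of light_middle between -0.035 and 0.035 m and angle between the y axis of filter_plate and the x axis of light_panel, either way round below 0.25 rad and angle between filter_plate's own z axis and vertical below 0.25 rad and contact force between filter_plate and the fingers above 1 N and contact force between filter_plate and light_panel below 0.1 N and linear speed of filter_plate below 0.02 m/s and value of joint flap above 1.3 rad and z of spare_plate in the frame of filter_box below 0.02 m); the arm keeps its last pose, push and grip.
It fails at once if the green-tabbed plate is pulled up by more than 20 mm (z of spare_plate in the frame of filter_box above 0.026 m).
It fails at once if the light is struck (over 10 N) (contact force between any of the arm, the fingers, filter_plate and light_panel above 10 N).
It fails at once if a bystander on the bench is moved by more than 30 mm (distance of any of tape_roll, sanding_pad, clamp from where it was at the start of the episode above 0.03 m).
It also fails if it takes over 58 s, if anything falls off the work surface, if the arm or the gripper's body presses on something with over 40 N, if the wrist force passes 120 N, or if a joint passes its speed limit or range.

## Robot

A 7-joint arm with a two-finger parallel gripper is mounted at the origin on the work surface; the furniture and walls round the work are solid. World frame = base frame: x ahead of the robot, y to its left, z up, the work surface at z = 0. Lengths are in m, angles in rad, forces in N, time in s.
With the tool pointing down it reaches from about 0.425 to 0.875 m from the base axis. Payload 8.4 kg.
Tool frame: the origin (TCP) lies midway between the tips of the shut fingers; the grasp point (between the pads) lies 19 mm behind it; z points along the fingers, y is the line along which they close (so a half turn about z gives the same grasp; the last joint's range is limited). The gripper opens to 87 mm and grips with 3 to 60 N. Pads are 19 mm wide; open, the fingers measure 117 mm over their backs; the gripper's body (75 mm by 190 mm) begins 51 mm behind the grasp point.
Start: joints at [1.159, 0.333, 0.04, 1.465, -0.013, 1.343, -0.059], TCP at [0.2, -0.618, 0.223] pointing down, gripper open.
Joint ranges: [-2.58, 2.58], [-0.38, 2.09], [-1.3, 1.39], [0.25, 2.4], [-1.5, 4.64], [0.08, 2.09], [-2.65, 2.65]. Speed limits (rad/s): [2.22, 2.22, 2.79, 2.79, 3.14, 3.14, 3.14].

## Interface

Orientations are given as a 3x3 rotation matrix whose columns are the frame's x, y, z axes.
In Python, from plant import bot gives the robot as it stands.
- The arm moves only by the shell command python3 -m inch 'ROWS' [FORCE]. ROWS is JSON, one flat list of numbers, 5 for each row, row after row: the shift along the world's x, y, z in mm, then the turn about the world's z in rad, then the finger opening in mm, from 0 to 87. A call has 1 to 12 rows; each row shifts and turns the commanded pose from where the row before left it; what a row does not reach is not made up. A row lasts 1/12 s, in which the tool goes at most 41.7 mm and 7.16 degrees, less where a joint would pass 70% of its speed; a pose out of reach is approached as far as the arm can. A call is refused whole if a number of a shift passes 41.7 or a number of a turn 0.125, either way. A call with a gripper value outside its range is refused whole. The fingers move at their own pace and stop on an object; FORCE is the grip in N (left out, the last holds). Time passes only in rows, so rows that do not move let the fingers close. It gives the time, the measured TCP pose, the force, the opening and the grip force at its end, in the units of the state.
- bot.read_state(): the state, without advancing time (a new reading comes with each control period).
- bot.camera(name): name is "scene" or "top"; returns a dict with "color" (420x560x3 uint8, red, green, blue), "z_map" (420x560 float32, m along the optical axis (not along the pixel's ray), 0 where there is no reading), "intrinsics" (3x3 intrinsics, pixels), "R" (3x3) and "t" (3): a world point X has camera coordinates R X + t. Camera axes: x right, y down, z forward; pixel columns grow to the right and rows downward; lengths in m; the calibration is good to about 2 mm. A picture is of the moment at which its call begins.
- bot.hand_in(): hands the job in; it is judged then, once.
The state is a dict: "clock": time; "joint_pos": joint angles; "qvel": joint speeds; "effort": joint torques, N m; "eef_pos": TCP position; "tcp_rot": TCP orientation; "contact_force": force on the tool from outside, world axes, zero at the start; "moment": the same for the moment, N m; "width": finger opening in m; "grip_force": force on a finger pad.
Only numpy, scipy, OpenCV 4.12 (cv2) and the standard library are available. Lean on these libraries where they do the work, as an engineer would, in place of code of your own. Each camera call takes 0.05 s, during which the arm holds its last target. There are 200 camera calls.

## Working session

There is one attempt and no reset: what is moved stays moved. The work goes in short steps, Python scripts to look and compute and a shell command to move; the robot and the scene stay as the last step left them, time stands still between calls to the robot, and variables do not carry over. Pictures are saved under pics/ and viewed, at most 10 in all, crops included, and the job is handed in when it is done.

```bash
ls; mkdir -p pics
python3 - <<'E'
from plant import bot
import cv2,numpy as np
for n in("scene","top"):
    c=bot.camera(n); cv2.imwrite(f"pics/{n}0.png",c["color"][:,:,::-1]); np.savez(f"pics/{n}0.npz",**c)
    print(n,c["intrinsics"].round(1).tolist(),(-c["R"].T@c["t"]).round(3),c["R"].round(2).tolist())
s=bot.read_state();print(s)
E
```

```text
pics
scene [[524.1, 0.0, 263.1], [0.0, 524.1, 207.5], [0.0, 0.0, 1.0]] [-0.255  0.675  0.699] [[-0.62, -0.78, 0.01], [-0.42, 0.33, -0.85], [0.66, -0.53, -0.53]]
top [[500.4, 0.0, 283.2], [0.0, 500.4, 215.1], [0.0, 0.0, 1.0]] [0.437 0.085 1.11 ] [[0.01, -1.0, 0.01], [-1.0, -0.01, -0.06], [0.06, -0.01, -1.0]]
{'clock': 0.1, 'joint_pos': array([ 1.15875234,  0.33383915,  0.0398773 ,  1.46614799, -0.01333301,
        1.34328318, -0.05848917]), 'qvel': array([-0.00042768, -0.00374973, -0.00068715, -0.00265565,  0.00073055,
        0.0007639 ,  0.00058639]), 'effort': array([ 3.48526191e-03, -6.57810187e+01,  1.33957677e+00, -4.04712009e+01,
       -5.95000503e-02,  4.08049976e-02,  7.60952048e-05]), 'eef_pos': array([ 0.19987575, -0.61808444,  0.22176605]), 'tcp_rot': array([[ 9.51459918e-01,  3.07772127e-01, -5.85351436e-04],
       [ 3.07772642e-01, -9.51459061e-01,  1.28694821e-03],
       [-1.60851140e-04, -1.40463479e-03, -9.99999001e-01]]), 'contact_force': array([ 0.30544116, -0.778765  ,  0.01946387]), 'moment': array([-0.00531321, -0.02894425,  0.04228356]), 'grip_force': 0.0, 'width': 0.08671066126730947}
```

View pics/scene0.png

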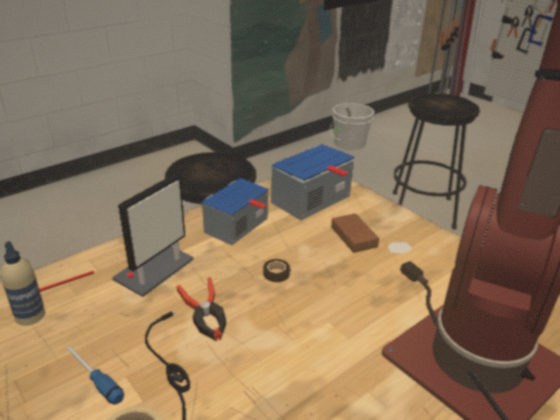

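View pics/top0.png

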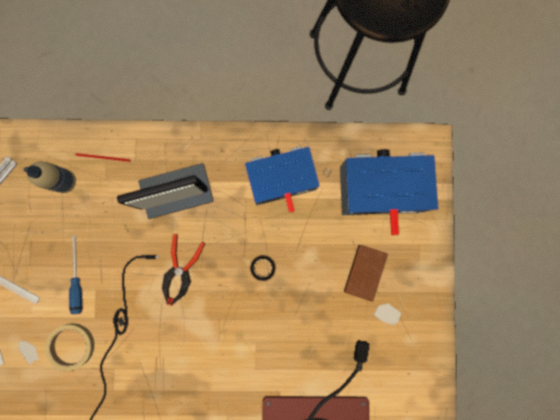

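The top view shows the large box at about (390,185) with its red tongue at (394,222). The small decoy box is at (283,175) and the light at (165,190), with its lit face towards the robot. The tape is at (263,267), the sanding block at (366,272) and the clamp at (178,270).

```bash
cat > h.py <<'E'
import cv2,numpy as np
from plant import bot
def world(c,m):
    v,u=np.nonzero(m&(c["z_map"]>0)); z=c["z_map"][v,u]; K=c["intrinsics"]
    P=np.c_[(u-K[0,2])/K[0,0]*z,(v-K[1,2])/K[1,1]*z,z]
    return (P-c["t"])@c["R"]
def hsv(c): return cv2.cvtColor(c["color"],cv2.COLOR_RGB2HSV)
def ray(c,u,v,h):
    d=c["R"].T@np.linalg.solve(c["intrinsics"],[u,v,1.]); o=-c["R"].T@c["t"]
    return o+d*(h-o[2])/d[2]
def roi(m,u0,u1,v0,v1):
    r=np.zeros_like(m); r[v0:v1,u0:u1]=1; return m&r
def red(c):
    H=hsv(c); return ((H[...,0]<8)|(H[...,0]>172))&(H[...,1]>150)&(H[...,2]>80)
def blue(c):
    H=hsv(c); return (H[...,0]>100)&(H[...,0]<125)&(H[...,1]>130)
E
python3 - <<'E'
from h import *
T=dict(np.load("pics/top0.npz"));S=dict(np.load("pics/scene0.npz"))
def rect(P):
    (cx,cy),(w,h),a=cv2.minAreaRect((P[:,:2]*1000).astype(np.float32)); return np.round([cx,cy,w,h,a],1)
for n,c,r in(("top",T,(335,445,140,245)),("scene",S,(268,360,140,225))):
    b=world(c,roi(blue(c),*r)); t=world(c,roi(red(c),*r))
    for k,P in(("blue",b),("red",t)):
        print(n,k,len(P),rect(P),P.mean(0).round(4),np.percentile(P[:,2],[5,50,95]).round(4))
    A=np.c_[b[:,:2],np.ones(len(b))]; print(" flap plane z=",np.linalg.lstsq(A,b[:,2],rcond=None)[0].round(4))
# rays on plane for top
for k,m in(("blue",blue(T)),("red",red(T))):
    m=roi(m,335,445,140,245); v,u=np.nonzero(m)
    h=.108; P=np.array([ray(T,a,b,h) for a,b in zip(u,v)]); print("rays",k,rect(P),P.mean(0).round(4))
    bx=cv2.boxPoints(cv2.minAreaRect((P[:,:2]*1000).astype(np.float32)));print(bx.round(1).tolist())
# light
H=hsv(S); m=roi((H[...,1]<60)&(H[...,2]>120),120,190,175,270)
m=cv2.erode(m.astype(np.uint8),np.ones((3,3)))>0
P=world(S,m); 
for _ in range(3):
    c0=P.mean(0); n=np.linalg.svd(P-c0,full_matrices=False)[2][2]; d=(P-c0)@n; P=P[abs(d)<max(.004,2*d.std())]
print("light",len(P),c0.round(4),n.round(4),d.std()); 
e=np.array([-n[1],n[0],0])/np.hypot(n[0],n[1]); q=(P-c0)@e
print("lat",np.percentile(q,[0,1,50,99,100]).round(4),"z",np.percentile(P[:,2],[0,1,50,99,100]).round(4))
# light top in topview
Q=world(T,roi(T["z_map"]>0,110,220,165,220)); Q=Q[(Q[:,2]>.19)&(Q[:,2]<.215)]; print("lighttop",len(Q),rect(Q),Q.mean(0).round(4))
for n,r in(("tape",(245,280,250,285)),("pad",(340,392,240,305)),("clamp",(155,210,230,310))):
    Q=world(T,roi(T["z_map"]>0,*r)); Q=Q[Q[:,2]>.008]; print(n,rect(Q),Q[:,2].max().round(3))
E
```

```text
top blue 4636 [ 573.6 -143.3  123.3  176.8    2.3] [ 0.5674 -0.1426  0.113 ] [0.109  0.1132 0.1173]
top red 191 [ 489.8 -147.4   48.3   15.3    1. ] [ 0.49   -0.1471  0.1182] [0.1147 0.1183 0.1213]
 flap plane z= [-0.0634 -0.0026  0.1486]
scene blue 1050 [ 561.2 -139.5  104.6  174.     2. ] [ 0.5625 -0.1341  0.1143] [0.1111 0.1143 0.1174]
scene red 75 [ 484.6 -145.8   52.4   16.2    2.9] [ 0.4833 -0.1442  0.1189] [0.1156 0.119  0.1218]
 flap plane z= [-0.0574 -0.002   0.1464]
rays blue [ 569.1 -144.3  112.3  177.3    3.2] [ 0.568  -0.1438  0.108 ]
[[508.20001220703125, -58.900001525878906], [518.0, -235.89999389648438], [630.0999755859375, -229.6999969482422], [620.2999877929688, -52.70000076293945]]
rays red [ 490.3 -149.5   48.8   15.2    2.9] [ 0.4905 -0.1495  0.108 ]
[[465.5, -143.1999969482422], [466.29998779296875, -158.3000030517578], [515.0, -155.8000030517578], [514.2999877929688, -140.6999969482422]]
light 3020 [ 0.8034  0.1946 -0.0143] [0.564  0.4854 0.668 ] 0.0270855289723234
lat [-1.517  -1.4867  0.2567  0.3169  0.3195] z [-0.8197 -0.8095  0.1258  0.1938  0.1967]
lighttop 847 [541.3 304.   18.3 148.9  15.8] [0.5407 0.303  0.2021]
tape [3.928e+02 1.163e+02 5.210e+01 5.430e+01 3.000e-01] 0.025
pad [ 383.8 -108.2   66.   109.4   72.1] 0.036
clamp [391.2 311.8  93.8 152.1  70. ] 0.029
```

The flap is ajar by about 0.06 rad. The box centre is at about (569.5,-143) with yaw 0.055, and the tongue is at (486,-148.5,115). I'll move above the tongue first.

```bash
python3 -m inch '[18,30,0,-0.0214,45, 18,30,0,-0.0214,45, 18,30,0,-0.0214,45, 18,30,0,-0.0214,45, 18,30,0,-0.0214,45, 18,30,0,-0.0214,45, 18,30,0,-0.0214,45, 18,30,0,-0.0214,45, 18,30,0,-0.0214,45, 18,30,0,-0.0214,45, 18,30,0,-0.0214,45, 18,30,0,-0.0214,45]' 20; python3 -m inch '[18,28,0,0,45, 18,28,0,0,45, 18,28,-5,0,45, 16,26,-15,0,45, 0,0,0,0,45,0,0,0,0,45]'
```

```text
clock: 1.1
eef_pos: [0.4164, -0.2567, 0.2224]
tcp_rot: [[0.998, 0.055, -0.0], [0.055, -0.998, 0.0], [-0.0, -0.0, -1.0]]
contact_force: [1.0, -1.0, -0.1]
width: 0.0452
grip_force: 0.0
clock: 1.6
eef_pos: [0.486, -0.1464, 0.2015]
tcp_rot: [[0.998, 0.06, -0.002], [0.06, -0.998, 0.001], [-0.002, -0.001, -1.0]]
contact_force: [-0.0, -0.9, 0.5]
width: 0.0452
grip_force: 0.0
```

Run:
```python
from h import *
s=bot.read_state(); print(s["eef_pos"].round(4),np.arctan2(*s["tcp_rot"][[1,0],1]),s["joint_pos"].round(2))
S=bot.camera("scene"); cv2.imwrite("pics/s1.png",S["color"][:,:,::-1])
# light refine with this/earlier view
S=dict(np.load("pics/scene0.npz")); H=hsv(S)
P=world(S,roi((H[...,1]<70)&(H[...,2]>120),122,188,180,272)); P=P[(P[:,2]>.06)&(P[:,2]<.2)&(abs(P[:,0]-.54)<.06)&(abs(P[:,1]-.303)<.09)]
for _ in range(4):
    c0=P.mean(0); n=np.linalg.svd(P-c0,full_matrices=False)[2][2]; d=(P-c0)@n; P=P[abs(d)<max(.003,2*d.std())]
e=np.array([-n[1],n[0],0]); print(len(P),c0.round(4),n.round(3),np.percentile((P-c0)@e,[1,99]).round(4),np.percentile(P[:,2],[1,99]).round(4))
```

```text
[ 0.486  -0.1464  0.2015] -1.511013791283634 [ 0.58  0.08 -0.39  1.82  0.03  1.25 -1.33]
2834 [0.5284 0.3072 0.1352] [-0.962 -0.272  0.   ] [-0.06   0.065] [0.0695 0.1965]
```

```bash
python3 -m inch '[0,-2,-25,0,45, 0,0,-25,0,45, 0,0,-25,0,45, 0,0,-20,0,45, 0,0,-8,0,45, 0,0,0,0,45, 0,0,0,0,0, 0,0,0,0,0, 0,0,0,0,0, 0,0,0,0,0, 0,0,0,0,0, 0,0,0,0,0]' 20
python3 - <<'E'
from h import *
S=bot.camera("scene"); im=S["color"][120:260,230:400,::-1]; cv2.imwrite("pics/s2.png",cv2.resize(im,None,fx=4,fy=4)[:560])
import math
H=np.array([624.5,-140,105]);f=np.array([-.9985,-.055,0]);z=np.array([0,0,1.])
pr=None
for th in np.linspace(.065,1.7,13):
    p=H+f*(140*math.cos(th)-3*math.sin(th)*1)+z*(140*math.sin(th)+3*math.cos(th))
    if pr is not None: print(round(th,2),(p-pr).round(1))
    pr=p
E
```

```text
clock: 2.65
eef_pos: [0.4863, -0.1475, 0.0998]
tcp_rot: [[0.998, 0.058, 0.0], [0.058, -0.998, 0.003], [0.0, -0.003, -1.0]]
contact_force: [-0.6, 6.4, 0.7]
width: 0.0156
grip_force: 20.0
0.2 [ 2.9  0.2 18.8]
0.34 [ 5.5  0.3 18.3]
0.47 [ 7.9  0.4 17.4]
0.61 [10.2  0.6 16.1]
0.75 [12.3  0.7 14.6]
0.88 [14.1  0.8 12.8]
1.02 [15.7  0.9 10.7]
1.16 [17.   0.9  8.5]
1.29 [18.   1.   6.1]
1.43 [18.7  1.   3.6]
1.56 [19.  1.  1.]
1.7 [19.   1.  -1.6]
```

View pics/s2.png

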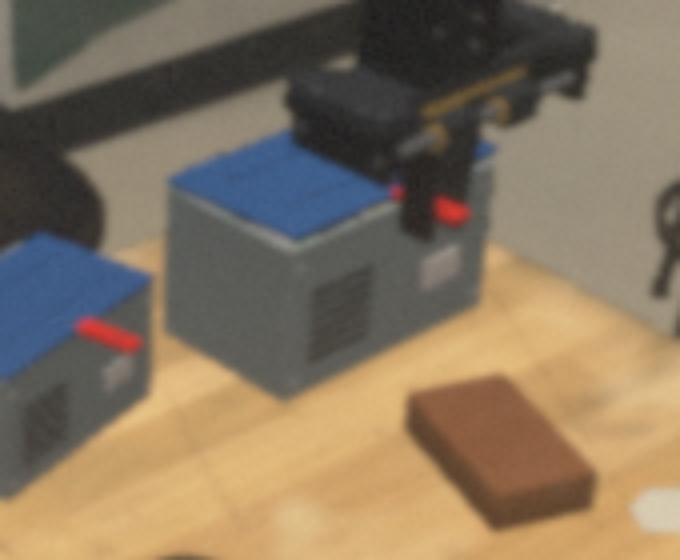

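The crop shows the fingers closed on the red tongue at about (430,205), and the measured opening is 15.6 mm. Next I swing the flap along the arc.

```bash
python3 -m inch '[3,0,19,0,0, 5.5,0.5,18,0,0, 8,0.5,17,0,0, 10,0.5,16,0,0, 12.5,0.5,14.5,0,0, 14,1,13,0,0, 0,0,0,0,0]' 20; python3 -m inch '[15.5,1,10.5,0,0, 17,1,8.5,0,0, 18,1,6,0,0, 18.5,1,3.5,0,0, 19,1,1,0,0, 19,1,-1.5,0,0, 0,0,0,0,0, 0,0,0,0,0]'
```

```text
clock: 3.28
eef_pos: [0.5415, -0.1452, 0.1998]
tcp_rot: [[0.998, 0.058, 0.003], [0.058, -0.998, 0.001], [0.003, -0.001, -1.0]]
contact_force: [-5.7, 6.2, 7.5]
width: 0.0157
grip_force: 20.0
clock: 3.95
eef_pos: [0.647, -0.1405, 0.2253]
tcp_rot: [[0.998, 0.057, 0.001], [0.057, -0.998, 0.001], [0.001, -0.001, -1.0]]
contact_force: [2.7, 2.3, 0.3]
width: 0.0159
grip_force: 20.0
```

```bash
python3 -m inch '[0,0,0,0,45, 0,0,0,0,45, 0,0,0,0,45, 0,0,20,0,45, 0,0,20,0,45, -30,0,5,0,45, -38,0,0,0,45, -38,0,0,0,45, -38,0,0,0,45, -38,0,0,0,45, 0,0,0,0,45]'
python3 - <<'E'
from h import *
for n in("top","scene"):
    c=bot.camera(n); np.savez(f"pics/{n}3.npz",**c)
    a=c["color"][110:250,310:470] if n=="top" else c["color"][100:240,230:390]
    cv2.imwrite(f"pics/{n}3.png",cv2.resize(a[:,:,::-1],None,fx=4,fy=4))
E
```

```text
clock: 4.87
eef_pos: [0.4575, -0.1425, 0.2702]
tcp_rot: [[0.999, 0.052, -0.003], [0.052, -0.999, -0.002], [-0.003, 0.002, -1.0]]
contact_force: [2.1, -0.6, 0.7]
width: 0.0446
grip_force: 0.0
```

View pics/top3.png

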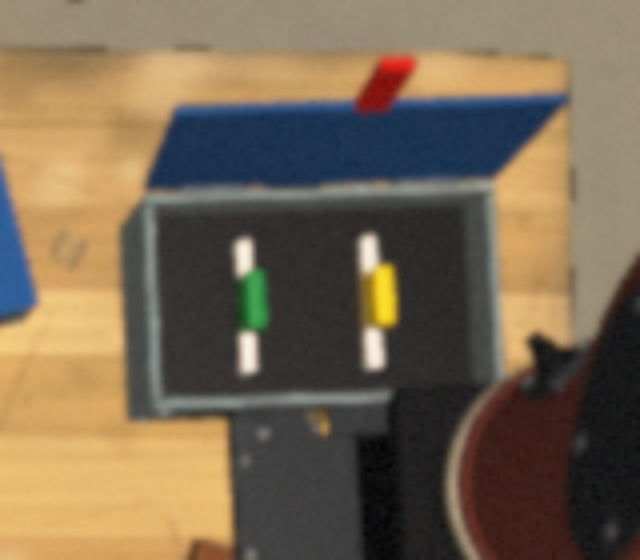

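View pics/scene3.png

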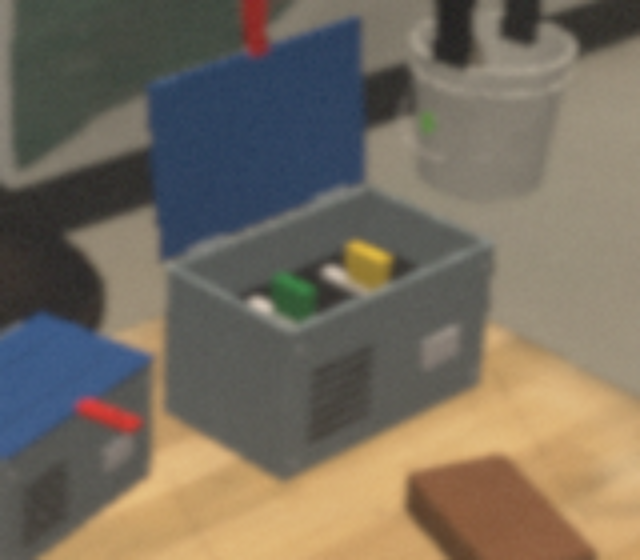

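The flap stands open. In the top crop the yellow tab is at about (385,295), in the right (-y) slot, and the green tab is at (255,298).

Run:
```python
from h import *
T=dict(np.load("pics/top3.npz")); H=hsv(T)
m=roi((H[...,0]>20)&(H[...,0]<33)&(H[...,1]>140)&(H[...,2]>80),395,415,170,198)
P=world(T,m); print("yellow",len(P),np.percentile(P[:,2],[5,50,95]).round(4),"depth rect",cv2.minAreaRect((P[P[:,2]>.09][:,:2]*1000).astype(np.float32)))
v,u=np.nonzero(m&(H[...,2]>170)); Q=np.array([ray(T,a,b,.096) for a,b in zip(u,v)]); print("ray",len(Q),cv2.minAreaRect((Q[:,:2]*1000).astype(np.float32)))
m=roi((H[...,1]<60)&(H[...,2]>130),395,410,166,204); v,u=np.nonzero(m); Q=np.array([ray(T,a,b,.070) for a,b in zip(u,v)]); print("white",len(Q),cv2.minAreaRect((Q[:,:2]*1000).astype(np.float32)))
b=world(T,roi(blue(T),345,455,130,160)); A=np.c_[b[:,1:],np.ones(len(b))]; print("flap dx/dz",np.linalg.lstsq(A,b[:,0],rcond=None)[0][1], "z",b[:,2].min(),b[:,2].max())
th=.055; print("expected",569.5+33*np.sin(th),-143-33*np.cos(th)); s=bot.read_state();print(s["eef_pos"],s["joint_pos"].round(2))
```

```text
yellow 126 [0.0633 0.0934 0.0978] depth rect ((569.0819702148438, -177.58319091796875), (29.1935977935791, 10.879695892333984), 2.6787941455841064)
ray 79 ((570.8750610351562, -176.64004516601562), (10.262206077575684, 28.8912353515625), 89.49103546142578)
white 87 ((570.11083984375, -177.0), (71.73506164550781, 9.103720664978027), 1.8908100128173828)
flap dx/dz 0.14484940043285965 z 0.11339384882110486 0.21899913154523898
expected 571.3140850758932 -175.95010008084074
[ 0.46249335 -0.14219142  0.27078701] [ 0.6  -0.01 -0.38  1.76 -0.    1.39 -1.3 ]
```

```bash
python3 -m inch '[27,-9,0,0,45, 27,-9,0,0,45, 27,-9,0,0,45, 27,-8,0,0,45, 0,0,-30,0,45, 0,0,-30,0,45, 0,0,-30,0,45, 0,0,-20,0,45, 0,0,0,0,45, 0,0,0,0,45]' 25
python3 - <<'E'
from h import *
print(bot.read_state()["eef_pos"])
E
```

```text
clock: 5.8
eef_pos: [0.5721, -0.1762, 0.1593]
tcp_rot: [[0.998, 0.056, -0.002], [0.056, -0.998, 0.001], [-0.002, -0.001, -1.0]]
contact_force: [0.3, -0.1, 0.9]
width: 0.0449
grip_force: 0.0
[ 0.57208178 -0.17616925  0.15928969]
```

```bash
python3 -m inch '[-1,-1,-25,0,45, 0,0,-25,0,45, 0,0,-22,0,45, 0,0,-15,0,45, 0,0,0,0,45, 0,0,0,0,0, 0,0,0,0,0, 0,0,0,0,0, 0,0,0,0,0, 0,0,0,0,0, 0,0,0,0,0, 0,0,0,0,0]' 25
```

```text
clock: 6.8
eef_pos: [0.5712, -0.1775, 0.0735]
tcp_rot: [[0.998, 0.056, 0.001], [0.056, -0.998, -0.0], [0.001, 0.0, -1.0]]
contact_force: [0.1, 1.1, 3.9]
width: 0.0101
grip_force: 25.0
```

The opening is 10.1 mm, so the tab is held. I lift it straight up.

```bash
python3 -m inch '[0,0,6,0,0, 0,0,10,0,0, 0,0,12,0,0, 0,0,12,0,0, 0,0,12,0,0, 0,0,12,0,0, 0,0,12,0,0, 0,0,12,0,0, 0,0,15,0,0, 0,0,20,0,0, 0,0,20,0,0, 0,0,15,0,0]' 35
python3 - <<'E'
from h import *
print(bot.read_state()["eef_pos"],bot.read_state()["width"])
c=bot.camera("scene"); cv2.imwrite("pics/s4.png",cv2.resize(c["color"][60:240,200:420,::-1],None,fx=3,fy=3))
E
```

```text
clock: 7.8
eef_pos: [0.5713, -0.1774, 0.2336]
tcp_rot: [[0.998, 0.056, 0.001], [0.056, -0.998, -0.0], [0.001, 0.0, -1.0]]
contact_force: [0.7, -0.5, -0.9]
width: 0.0098
grip_force: 34.9
[ 0.57131647 -0.17739369  0.23358285] 0.00977492712993504
```

View pics/s4.png

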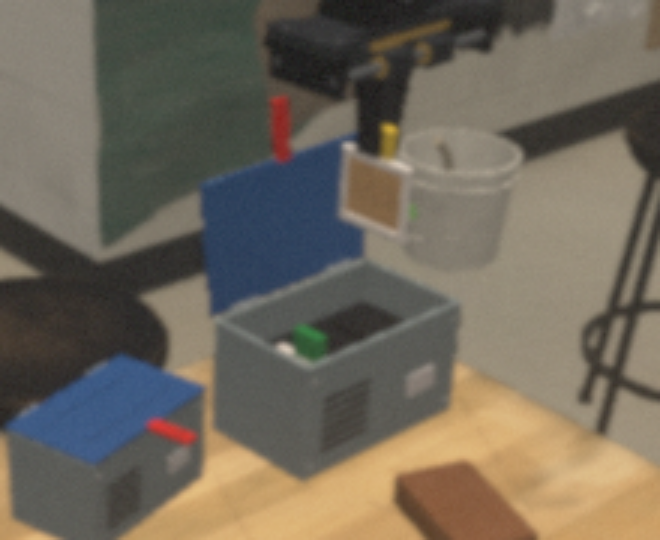

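The plate hangs upright at about (375,185) in the crop, clear of the box. The green-tabbed plate is still in its slot and the flap is open. I carry the plate towards the light while turning it.

```bash
python3 -m inch '[-20,0,0,0,0, -27,0,0,0,0, -27,0,0,0,0, -25,10,0,0.04,0, -8,25,0,0.1,0, 0,28,0,0.112,0, 0,28,0,0.112,0, 0,28,0,0.112,0, 0,28,0,0.112,0, 0,28,0,0.112,0, 0,28,0,0.112,0, 0,28,0,0.112,0]' 35; python3 -m inch '[0,28,0,0.112,0, 0,28,0,0.112,0, 0,28,0,0.112,0, 0,28,0,0.112,0, 0,28,0,0.112,0, 0,25,0,0.112,0, 0,20,0,0.095,0, 0,0,0,0,0, 0,0,0,0,0, 0,0,0,0,0]'
python3 - <<'E'
from h import *
s=bot.read_state();print(s["eef_pos"].round(4),np.arctan2(*s["tcp_rot"][[1,0],1]),s["joint_pos"].round(2))
E
```

```text
clock: 8.85
eef_pos: [0.4636, 0.0549, 0.2313]
tcp_rot: [[0.552, 0.834, 0.0], [0.834, -0.552, -0.0], [-0.0, 0.0, -1.0]]
contact_force: [0.9, -0.4, -1.4]
width: 0.0099
grip_force: 34.9
clock: 9.68
eef_pos: [0.464, 0.2378, 0.2309]
tcp_rot: [[-0.173, 0.985, -0.0], [0.985, 0.173, -0.001], [-0.001, -0.0, -1.0]]
contact_force: [-0.5, -0.8, -1.7]
width: 0.0099
grip_force: 34.9
[0.464  0.2378 0.2309] 0.17432001606222117 [ 0.19  0.14 -0.81  1.73  0.1   1.32 -0.46]
```

```bash
python3 -m inch '[0,16,0,0.051,0, 0,16,0,0.05,0, 0,15,-10,0,0, 0,0,-18,0,0, 0,0,-18,0,0, 0,0,-14,0,0, 0,0,-6,0,0, 0,0,0,0,0, 0,0,0,0,0, 0,0,0,0,0]'
python3 - <<'E'
from h import *
s=bot.read_state();print(s["eef_pos"].round(4),np.arctan2(*s["tcp_rot"][[1,0],1]))
T=bot.camera("top");c=bot.camera("scene"); cv2.imwrite("pics/s5.png",c["color"][:,:,::-1])
cv2.imwrite("pics/t5.png",cv2.resize(T["color"][100:320,80:300,::-1],None,fx=2.5,fy=2.5))
H=hsv(c); m=roi((H[...,0]>8)&(H[...,0]<25)&(H[...,1]>60),80,230,150,290)
P=world(c,m); P=P[(P[:,2]>.09)&(P[:,2]<.17)]; print("pleats",len(P),np.median(P,0).round(4),P.min(0).round(3),P.max(0).round(3))
Q=world(T,roi(T["z_map"]>0,60,250,150,240)); Q=Q[(Q[:,2]>.19)&(Q[:,2]<.213)&(Q[:,0]>.5)]; print("lighttop",len(Q),Q.mean(0))
E
```

```text
clock: 10.52
eef_pos: [0.4644, 0.2862, 0.1661]
tcp_rot: [[-0.274, 0.962, 0.001], [0.962, 0.274, 0.001], [0.0, 0.001, -1.0]]
contact_force: [0.4, 0.2, -1.4]
width: 0.0096
grip_force: 34.9
[0.4644 0.2862 0.1661] 0.2775224933743657
pleats 615 [0.4614 0.2861 0.1309] [0.447 0.249 0.09 ] [0.544 0.379 0.169]
lighttop 372 [0.54915597 0.26875189 0.20150355]
```

View pics/s5.png

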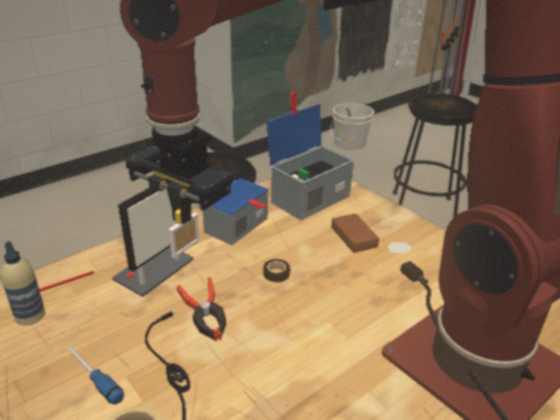

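View pics/t5.png

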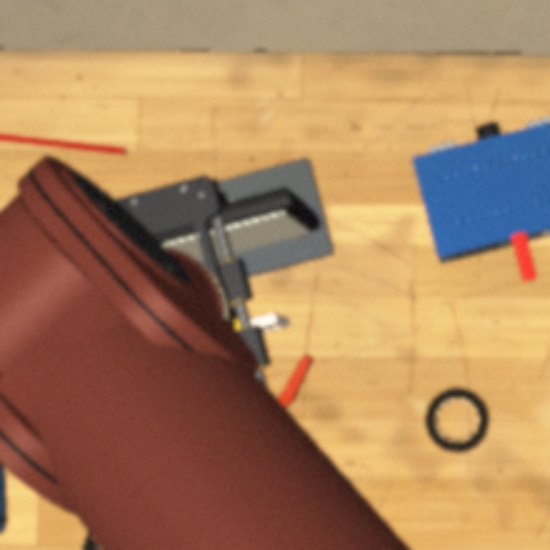

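The plate is parallel to the panel and about 72 mm from it, 2 mm off centre. The flap is still open, the green-tabbed plate is in its slot and the bystanders have not moved. I'm handing in.

```bash
python3 -c "
from plant import bot
print(bot.hand_in())"
```

```text
the job is handed in; nothing more can be done
None
```

I handed the job in at about 10.6 s with the yellow-tab plate held upright about 72 mm in front of the lit face and about 2 mm off centre; the flap is open, the green-tab plate is in its slot, the bystanders look unmoved, and no verdict was returned.

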